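Scan the donated game on the indexing display stand

ROBOT

A 6-joint arm with a two-finger parallel gripper is mounted at the origin on the work surface. World frame = base frame: x ahead of the robot, y to its left, z up, the work surface at z = 0. Lengths are in m, angles in degrees, forces in N, time in s.
With the tool pointing down it reaches from about 0.3 to 0.85 m from the base axis. Payload 5.4 kg.
Tool frame: the origin (TCP) lies at the very end of the fingers, on their centre line; the grasp point (between the pads) lies 19 mm behind it; z points along the fingers, y is the line along which they close (so a half turn about z gives the same grasp; the last joint's range is limited). The gripper opens to 85 mm and grips with 20 to 120 N. Pads are 22 mm wide; open, the fingers measure 114 mm over their backs; the gripper's body (76 mm by 85 mm) begins 54 mm behind the grasp point. The pads swing forward as they close: fully open they stand 13 mm farther back than shut.
Start: joints at [-81.194, 9.076, 91.501, -0, 79.423, -12.038], TCP at [0.205, -0.537, 0.231] pointing down, gripper open.
Joint ranges: [-166.64, 166.64], [-54.1, 131.32], [10.49, 154.53], [-73.88, 253.88], [9.74, 151.15], [-171.62, 171.62]. Speed limits (degrees/s): [147.25, 147.25, 180, 180, 180, 180].

INTERFACE

Orientations are given as a 3x3 rotation matrix whose columns are the frame's x, y, z axes.
In Python, from bench import monitor, eyes, order gives the robot as it stands. The module is installed in compiled form; this text tells all that it offers.
- The arm moves only by the tool apply_moves, never from a script. Its argument "moves" is a list of rows, each an object with "slide": the shift along the tool's x, y, z as a fraction of full scale, a list of three; "twist": the turn about the tool's z as a fraction of full scale; "fingers": the opening, from 0 (shut) to 1 (fully open). In form: [{"slide": [x, y, z], "twist": twist, "fingers": fingers}, ...]. A call has exactly 8 rows; each row shifts and turns the commanded pose from where the row before left it, along the tool's axes as they then stand; what a row does not reach is not made up. Full scale, the value 1, is 0.2 m for a shift and 90 degrees for a turn. A row lasts 1/10 s, in which the tool goes at most 50 mm and 8.59 degrees, less where a joint would pass 70% of its speed; a pose out of reach is approached as far as the arm can. A call with a number of a shift or a turn outside -1 to 1 is refused whole. A call with a gripper value outside its range is refused whole. The fingers move at their own pace and stop on an object; the grip force is fixed at half the most. Time passes only in rows, so rows that do not move let the fingers close, or fill a call up. It gives the time, the measured TCP pose, the force, the opening and the grip force at its end, in the units of the state.
- monitor.get_state(): the state, without advancing time (a new reading comes with each control period).
- eyes.camera(name): name is "side" or "top"; returns a dict with "color" (420x560x3 uint8, blue, green, red), "fx", "fy", "cx", "cy" (pixels), "eye" and "orientation" of the camera in the world. Camera axes: x right, y up, looking along -z (the intrinsics and any distortion apply to the point x, -y, -z); pixel columns grow to the right and rows downward; lengths in m; the calibration is good to about 2 mm. A picture is of the moment at which its call begins. There is no depth.
- order.job_done(): hands the job in; it is judged then, once.
Trained networks look in a picture, given as the dict that the camera call returned (one of the last four; its "shot" number tells which), for a name from the list of things; names that differ only in an ending like _2 or _b are one class to them, and where a whole thing is asked for, a point or a joint stands for the part that bears it (a point fixed in the world has none). Each returns a list of dicts, best first, with "confidence" (0 to 1); they miss things now and then, are a little off and sometimes report something else, mostly with a low value. They report only what shows in the picture. A call takes as long as a camera call. They do not tell look-alikes from the thing itself.
- eyes.masks_of(picture, name): "pixels" (420x560 bool, what is visible of it) and "pixel" ([column, row] in pixels, amid what is visible of it).
The state is a dict: "time": time; "joint_positions": joint angles; "joint_velocities": joint speeds; "tau": joint torques, N m; "position": TCP position; "tcp_rot": TCP orientation; "force": force on the tool from outside, world axes, zero at the start; "ft_torque": the same for the moment, N m; "grip_width": finger opening in m; "grip_force": force on a finger pad.
Only numpy, scipy, OpenCV 4.12 (cv2) and the standard library are available. Lean on these libraries where they do the work, as an engineer would, in place of code of your own. Each camera call takes 0.05 s, during which the arm holds its last target. There are 200 camera calls.

TASK

At the reuse shop's pricing bench, the four-sided display turntable was left between two clicks: turn it by its orange handle post to the next click (anticlockwise seen from above), so that the blue game box with the white barcode label faces the yellow marker on the base. Then pick up the barcode scanner, hold its window square to the label, about 8 cm away and pointing at the label's middle, and keep it still for two seconds. Finally lay the scanner gently back on its black pad, lengthways and window down, and leave the table's other things where they stand.

Things in the scene. Friction and masses are not known exactly. Their poses are not given: they have to be found in the camera images.
- stand: Grey fixed base (260 mm disc, 26 mm high) of the indexing turntable. Origin on the turntable's axis at the work surface, z up; its -x axis points, roughly towards the robot, along a low grey tab with a yellow marker (diamond) 206 mm from the axis: the scanning position.
- turntable (a joint): Angle (rad) of the white turntable (370 mm disc, top 40 mm above the work surface), anticlockwise positive. Clicks at -1.571, 0 and +1.571; free to turn between them; at 0 the labelled blue box faces the marker. Carries four 98 x 115 x 28 mm game boxes on 35 degree slopes, up to 140 mm above the work surface. Entering a click takes about 5 N at the post.
- post_top (a point): Centre of the top of the upright orange handle post (22 mm diameter, free for 93 mm above a 34 mm collar; top 143 mm above the work surface), fixed on the turntable 150 mm from its axis, 45 degrees anticlockwise of the labelled box as seen from above. Origin's axes turn with the turntable.
- label: White 70 x 50 mm label with black bars, flat on the blue game box. Origin at the middle of its outer face; z points straight out of the label (35 degrees from vertical, outwards from the turntable), x up the slope (50 mm side), y level (70 mm side). With the turntable at 0 it is 118 mm from the axis, 106 mm above the work surface.
- scanner: Loose barcode scanner, about 0.25 kg, 180 mm long. Origin on its flat underside; x along it towards the head, z up out of its back. Grey handle 34 mm wide, 36 mm high, from x = -95 to +20 mm; white head with blue band, 58 mm wide, 42 mm high, from x = +19 to +85 mm. The red reading window is on the head's underside and looks along -z.
- scanner_grip (a point): Place to grip the scanner: on the handle near the centre of mass, 10 mm behind the origin, 24 mm above the underside; close the fingers across the 34 mm width (scanner's y).
- scanner_window (a point): Middle of the red reading window, on the underside of the scanner's head, 55 mm ahead of the scanner's origin.
- scanner_focus (a point): The point 80 mm straight out in front of the reading window (along the scanner's -z): where the scanner aims and reads best.
- pad: Fixed black rubber pad with a yellow border line, 230 x 120 x 24 mm, the scanner's resting place. Origin at the centre of its underside, x along its length; its top is 24 mm above the work surface. At the start the scanner lies lengthways on it.
- books: Loose stack of three books, 190 x 130 mm, 70 mm high; to be left alone. Origin under its centre.
- vase: Loose green glass vase, 84 mm across, 170 mm high; to be left alone. Origin under its centre.
- mug: Loose blue mug, 84 mm across plus a handle, 95 mm high; to be left alone. Origin under its centre.
- ticket_roll: Loose white roll of tickets lying flat, 90 mm across, 40 mm high; to be left alone. Origin under its centre.
- truck: Loose toy truck, 110 x 60 x 57 mm, red, blue and yellow; to be left alone. Origin under its centre.
There are look-alikes about, which are no part of the job. Leave any pink look-alike of the scanner alone.

How it is judged (in metres and radians):
On the way, in this order (a step that is already met when the one before it is completed fails the run):
1. the turntable rests in its click with the labelled box at the marker (value of joint turntable between -0.08 and 0.08 rad and velocity of joint turntable between -0.1 and 0.1 rad/s), for 0.3 s.
2. for 1 s the scanner is still (30 mm/s, 0.25 rad/s), window facing the label within 15 degrees and 45-115 mm off, focus within 25 mm (label x) and 35 mm (y) of its middle, table in its click (value of joint turntable between -0.08 and 0.08 rad and x of scanner_focus in the frame of label between -0.025 and 0.025 m and y of scanner_focus in the frame of label between -0.035 and 0.035 m and z of scanner_focus in the frame of label between -0.06 and 0.06 m and z of scanner_window in the frame of label between 0.045 and 0.115 m and angle between the z axis of scanner and the z axis of label, either way round below 0.262 rad and linear speed of scanner below 0.03 m/s and angular speed of scanner below 0.25 rad/s), for 1 s.
At the end, for the whole second after the job is handed in: Turntable still in the label's click (within 0.08 rad). Scanner released, at rest, flat on its pad, window down (tilt under 0.1 rad), its origin within 40 mm of the pad's centre along each pad axis, its length within 0.35 rad of the pad's (either way round) (value of joint turntable between -0.08 and 0.08 rad and x of scanner in the frame of pad between -0.04 and 0.04 m and y of scanner in the frame of pad between -0.04 and 0.04 m and z of scanner in the frame of pad between 0.018 and 0.03 m and angle between scanner's own z axis and vertical below 0.1 rad and angle between the x axis of scanner and the x axis of pad, either way round below 0.35 rad and linear speed of scanner below 0.02 m/s and angular speed of scanner below 0.1 rad/s); the robot touches nothing.
It fails at once if the books, vase, mug, ticket roll or toy truck is moved more than 40 mm or tipped over 0.35 rad (distance of any of books, vase, mug, ticket_roll, truck from where it was at the start of the episode above 0.04 m or angle between any of books, vase, mug, ticket_roll, truck's own z axis and vertical above 0.35 rad).
It fails at once if the scanner is banged onto the pad (over 60 N) (contact force between scanner and pad above 60 N).
It fails at once if the scanner is dropped (faster than 0.45 m/s out of the fingers) (linear speed of scanner above 0.45 m/s and contact force between scanner and the fingers below 0.1 N).
It also fails if it takes over 64 s, if anything falls off the work surface, if the arm or the gripper's body presses on something with over 40 N, if the wrist force passes 120 N, or if a joint passes its speed limit or range.

## Working session

There is one attempt and no reset: what is moved stays moved. The work goes in short steps, Python scripts to look and compute and a tool call to move; the robot and the scene stay as the last step left them, time stands still between calls to the robot, and variables do not carry over. Pictures are saved under pics/ and viewed, at most 10 in all, crops included, and the job is handed in when it is done.

Besides the shell and the picture viewer there is one more tool, called by a JSON object that holds its "name" and its "arguments". apply_moves: Moves the arm, as the interface text tells. Its arguments: {"type":"object","properties":{"moves":{"type":"array","items":{"type":"object","properties":{"slide":{"type":"array","items":{"type":"number","minimum":-1,"maximum":1}},"twist":{"type":"number","minimum":-1,"maximum":1},"fingers":{"type":"number"}}}}},"required":["moves"]}

```bash
mkdir -p pics; cat > h.py <<'E'
import numpy as np, cv2
from bench import monitor, eyes, order
def pt(c,u,v,z):
    o=np.array(c["orientation"]); e=np.array(c["eye"])
    d=o@np.array([(u-c["cx"])/c["fx"],-(v-c["cy"])/c["fy"],-1.])
    return e+d*(z-e[2])/d[2]
def px(c,p):
    q=np.array(c["orientation"]).T@(np.array(p)-c["eye"])
    return np.array([c["cx"]+c["fx"]*q[0]/-q[2], c["cy"]-c["fy"]*q[1]/-q[2]])
def st():
    s=monitor.get_state(); print(s["time"],np.round(s["position"],4),np.round(s["force"],1),round(s["grip_width"],4),round(s["grip_force"],1)); print(np.round(s["tcp_rot"],3).tolist())
    return s
E
python3 - <<'E'
from h import *
st()
for n in ("top","side"):
    c=eyes.camera(n); cv2.imwrite(f"pics/{n}0.png",c["color"])
    print(n,{k:np.round(v,3).tolist() for k,v in c.items() if k!="color"})
    for k,z in (("scanner",.04),("post_top",.143),("label",.106),("pad",.024),("stand",.026),("books",.07),("vase",.1),("mug",.09),("ticket_roll",.04),("truck",.05)):
        for m in eyes.masks_of(c,k): print(k,round(m["confidence"],2),np.round(m["pixel"]),int(m["pixels"].sum()),np.round(pt(c,*m["pixel"],z),3))
E
```

```text
0.0 [ 0.2045 -0.5368  0.2303] [-0.4 -0.2  1.5] 0.0853 0.0
[[0.935, 0.356, -0.0], [0.356, -0.935, 0.002], [0.0, -0.002, -1.0]]
top {'fx': 432.939, 'fy': 432.939, 'cx': 280.66, 'cy': 201.481, 'eye': [0.386, -0.002, 1.398], 'orientation': [[-0.017, 0.999, -0.05], [-1.0, -0.017, -0.018], [-0.019, 0.049, 0.999]], 'shot': 1}
scanner 0.63 [372. 269.] 850 [ 0.237 -0.258  0.04 ]
scanner 0.6 [393. 186.] 938 [ 0.497 -0.33   0.04 ]
scanner 0.4 [173. 120.] 914 [0.72  0.361 0.04 ]
post_top 0.8 [293. 131.] 10495 [ 0.653 -0.02   0.143]
label 0.52 [265. 150.] 303 [0.606 0.067 0.106]
pad 0.58 [380. 199.] 1802 [ 0.458 -0.293  0.024]
stand 0.95 [296. 132.] 10662 [ 0.676 -0.029  0.026]
vase 0.73 [394. 186.] 908 [ 0.49  -0.318  0.1  ]
vase 0.7 [390. 118.] 929 [ 0.697 -0.314  0.1  ]
vase 0.4 [381. 194.] 1800 [ 0.469 -0.28   0.1  ]
mug 0.9 [174. 118.] 892 [0.712 0.343 0.09 ]
ticket_roll 0.92 [330. 223.] 562 [ 0.382 -0.13   0.04 ]
truck 0.82 [267. 225.] 561 [0.38  0.067 0.05 ]
side {'fx': 465.316, 'fy': 465.316, 'cx': 276.644, 'cy': 206.878, 'eye': [0.314, 0.951, 0.675], 'orientation': [[-0.986, 0.075, -0.148], [-0.165, -0.508, 0.845], [-0.012, 0.858, 0.513]], 'shot': 2}
scanner 0.91 [380. 194.] 1099 [ 0.225 -0.205  0.04 ]
scanner 0.64 [292. 170.] 964 [ 0.486 -0.32   0.04 ]
scanner 0.21 [299. 179.] 1238 [ 0.457 -0.261  0.04 ]
scanner 0.16 [222. 209.] 533 [ 0.638 -0.061  0.04 ]
post_top 0.8 [203. 217.] 10257 [0.618 0.141 0.143]
label 0.75 [224. 211.] 561 [0.597 0.049 0.106]
pad 0.97 [301. 181.] 1283 [ 0.455 -0.278  0.024]
pad 0.61 [203. 218.] 10388 [ 0.683 -0.035  0.024]
stand 0.91 [205. 220.] 10450 [ 0.674 -0.025  0.026]
books 0.89 [278. 326.] 7528 [0.419 0.362 0.07 ]
vase 0.73 [221. 147.] 1195 [ 0.709 -0.326  0.1  ]
mug 0.9 [123. 310.] 2901 [0.697 0.383 0.09 ]
ticket_roll 0.68 [289. 168.] 893 [ 0.497 -0.33   0.04 ]
ticket_roll 0.61 [324. 214.] 859 [ 0.369 -0.078  0.04 ]
truck 0.86 [316. 254.] 955 [0.372 0.111 0.05 ]
```

View pics/top0.png

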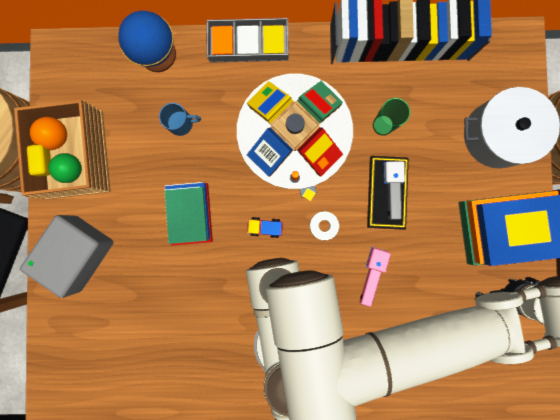

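View pics/side0.png

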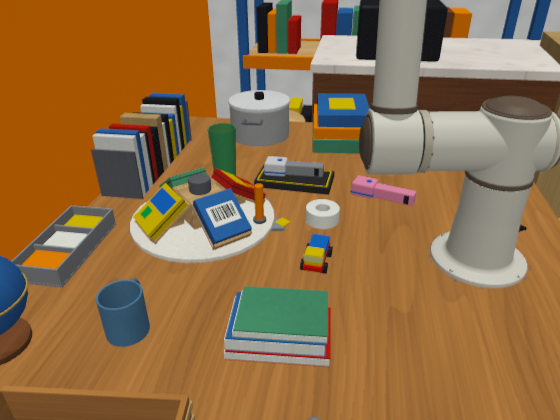

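Top view: turntable at about (296,131), blue labelled box (267,150), orange post (295,176), yellow marker (309,194), real scanner on the pad at (395,188) with its head at the far end, pink look-alike at (376,275). Other confusions are the vase (391,117) and the orange shelf things. I choose the grey and white scanner on the pad and measure it next.

```bash
cat > m.py <<'E'
from h import *
def blob(hsv,lo,hi,roi):
    m=cv2.inRange(hsv,np.array(lo),np.array(hi)); r=np.zeros_like(m); x0,y0,x1,y1=roi; r[y0:y1,x0:x1]=m[y0:y1,x0:x1]
    n,l,s,c=cv2.connectedComponentsWithStats(r)
    if n<2: return None,None
    i=1+np.argmax(s[1:,4]); return (l==i).astype(np.uint8),c[i]
def world(c,m,z):
    ys,xs=np.nonzero(m); return np.array([pt(c,x,y,z)[:2] for x,y in zip(xs,ys)])
def rect(P): return cv2.minAreaRect((P*1000).astype(np.float32))
E
python3 - <<'E'
from m import *
c=eyes.camera("top"); im=c["color"]; hsv=cv2.cvtColor(im,cv2.COLOR_BGR2HSV)
# disc: fit to outer hull of the stand mask at z=.04
m=eyes.masks_of(c,"stand")[0]["pixels"].astype(np.uint8)
P=world(c,cv2.morphologyEx(m,cv2.MORPH_GRADIENT,np.ones((3,3))),.04)
(q,r)=cv2.minEnclosingCircle((P*1000).astype(np.float32)); print("disc",q,r)
w,_=blob(hsv,(0,0,200),(180,60,255),(230,65,360,195)); ax=world(c,cv2.morphologyEx(w,cv2.MORPH_CLOSE,np.ones((45,45))),.04)
print("white disc",cv2.minEnclosingCircle((ax*1000).astype(np.float32)),ax.mean(0))
o,oc=blob(hsv,(5,150,150),(20,255,255),(280,165,310,190)); ys,xs=np.nonzero(o)
print("post",oc,o.sum(),xs.min(),xs.max(),ys.min(),ys.max(),pt(c,*oc,.143))
y,yc=blob(hsv,(20,90,120),(40,255,255),(298,185,320,203)); print("marker",yc,y.sum(),pt(c,*yc,.01))
y,yc=blob(hsv,(20,90,90),(38,255,255),(360,145,415,240)); print("pad border",rect(world(c,y,.024)),y.sum())
b,bc=blob(hsv,(0,0,90),(180,60,255),(375,150,408,225)); print("scanner",rect(world(c,b,.062)),bc,b.sum())
hd,hc=blob(hsv,(0,0,190),(180,255,255),(375,150,408,195)); print("head",rect(world(c,hd,.066)),hc,hd.sum())
hn,nc=blob(hsv,(0,0,80),(180,60,185),(375,170,408,225)); print("handle",rect(world(c,hn,.060)),nc,hn.sum())
cv2.imwrite("pics/crop1.png",cv2.resize(np.hstack([im[140:240,350:430],im[90:210,230:360][10:110]]),None,fx=3.5,fy=3.5,interpolation=cv2.INTER_CUBIC))
E
```

```text
disc (659.7542114257812, -32.36849594116211) 210.474365234375
white disc ((677.6467895507812, -24.240528106689453), 184.12672424316406) [ 0.63962017 -0.02372425]
post [294.95238095 174.45238095] 42 292 298 171 178 [ 0.5262077  -0.02236138  0.143     ]
marker [308.56435644 194.11881188] 101 [ 0.47692823 -0.06700796  0.01      ]
pad border ((478.4161682128906, -318.7389221191406), (113.29344940185547, 217.77694702148438), 86.18710327148438) 539
scanner ((483.3330078125, -328.34033203125), (61.54795837402344, 175.93736267089844), 88.89616394042969) [394.74375 185.2325 ] 800
head ((524.96728515625, -315.48626708984375), (96.08052062988281, 107.0114517211914), 86.13314056396484) [395.49763033 170.98341232] 422
handle ((470.7432861328125, -330.1473388671875), (153.5854949951172, 50.33229446411133), 8.751168251037598) [394.4548495 194.2173913] 299
```

View pics/crop1.png

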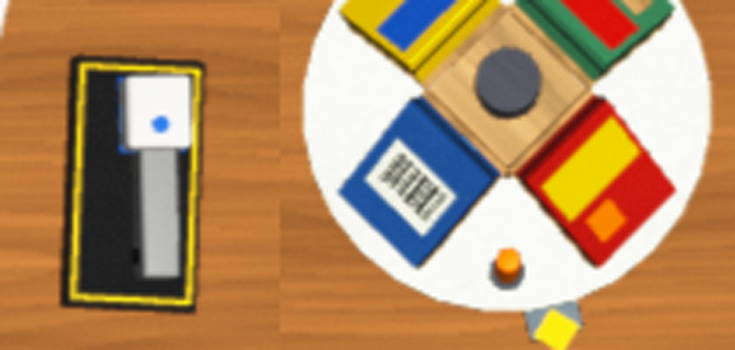

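Scanner checked: grey and white on the yellow-bordered pad. Axis is (0.678,-0.024), marker bearing 192.1°, dist 0.205 (expected 0.206). The post is at r 0.151 (expected 0.150), bearing 179.4°, so it needs about +57.7°. Going over the post.

{"name": "apply_moves", "arguments": {"moves": [{"slide":[0,0,0],"twist":0.0772,"fingers":0.6},{"slide":[0,0,0],"twist":0.0772,"fingers":0.6},{"slide":[0,0,0],"twist":0.0772,"fingers":0.6},{"slide":[0.124,-0.198,0],"twist":0,"fingers":0.6},{"slide":[0.124,-0.198,0],"twist":0,"fingers":0.6},{"slide":[0.124,-0.198,0],"twist":0,"fingers":0.6},{"slide":[0.124,-0.198,0],"twist":0,"fingers":0.6},{"slide":[0.124,-0.198,0],"twist":0,"fingers":0.6}]}}

```text
time: 2.0
position: [0.3292, -0.3378, 0.2314]
tcp_rot: [[1.0, -0.001, 0.0], [-0.001, -1.0, -0.0], [0.0, 0.0, -1.0]]
force: [0.3, -0.6, 0.3]
grip_width: 0.0512
grip_force: 0.0
```

{"name": "apply_moves", "arguments": {"moves": [{"slide":[0.124,-0.198,0],"twist":0,"fingers":0.6},{"slide":[0.124,-0.198,0],"twist":0,"fingers":0.6},{"slide":[0.124,-0.198,0],"twist":0,"fingers":0.6},{"slide":[0.124,-0.198,0],"twist":0,"fingers":0.6},{"slide":[0.124,-0.198,0],"twist":0,"fingers":0.6},{"slide":[0.124,-0.198,0],"twist":0,"fingers":0.6},{"slide":[0.124,-0.198,0],"twist":0,"fingers":0.6},{"slide":[0.124,-0.198,0],"twist":0,"fingers":0.6}]}}

```text
time: 2.8
position: [0.5278, -0.0207, 0.2316]
tcp_rot: [[1.0, 0.0, 0.001], [0.0, -1.0, -0.0], [0.001, 0.0, -1.0]]
force: [1.6, -1.6, 0.3]
grip_width: 0.051
grip_force: 0.0
```

{"name": "apply_moves", "arguments": {"moves": [{"slide":[0,0.005,0.16],"twist":0,"fingers":0.6},{"slide":[0,0,0.16],"twist":0,"fingers":0.6},{"slide":[0,0,0.16],"twist":0,"fingers":0.6},{"slide":[0,0,0.16],"twist":0,"fingers":0.6},{"slide":[0,0,0],"twist":0,"fingers":0.15},{"slide":[0,0,0],"twist":0,"fingers":0.15},{"slide":[0,0,0],"twist":0,"fingers":0.15},{"slide":[0,0,0],"twist":0,"fingers":0.15}]}}

```text
time: 3.6
position: [0.5271, -0.0236, 0.1041]
tcp_rot: [[1.0, -0.0, 0.001], [-0.0, -1.0, -0.0], [0.001, 0.0, -1.0]]
force: [-1.8, -0.1, -4.3]
grip_width: 0.0204
grip_force: 59.3
```

```bash
python3 - <<'E'
from m import *
st()
import math
# arc rows: post at radius .15 about axis, 12 steps of 4.8deg, twist keeps yaw following
A=np.array([.678,-.024]); p=np.array(monitor.get_state()["position"][:2]); d=p-A; print(np.linalg.norm(d),np.degrees(np.arctan2(d[1],d[0]))%360)
s=4.8; ch=2*.15*math.sin(math.radians(s/2)); print("chord",ch, "in units",ch/.2, "radial part",ch*math.sin(math.radians(s/2))/.2,"twist",s/90)
E
```

```text
3.6 [ 0.5271 -0.0236  0.1041] [-1.8 -0.1 -4.3] 0.0204 59.3
[[1.0, -0.0, 0.001], [-0.0, -1.0, -0.0], [0.001, 0.0, -1.0]]
0.15086846748656937 179.859766595448
chord 0.012562696118759887 in units 0.06281348059379943 radial part 0.0026303555628717453 twist 0.05333333333333333
```

{"name": "apply_moves", "arguments": {"moves": [{"slide":[0.0026,0.0625,0],"twist":-0.053,"fingers":0.15},{"slide":[0.0026,0.0625,0],"twist":-0.053,"fingers":0.15},{"slide":[0.0026,0.0625,0],"twist":-0.053,"fingers":0.15},{"slide":[0.0026,0.0625,0],"twist":-0.053,"fingers":0.15},{"slide":[0.0026,0.0625,0],"twist":-0.053,"fingers":0.15},{"slide":[0.0026,0.0625,0],"twist":-0.053,"fingers":0.15},{"slide":[0.0026,0.0625,0],"twist":-0.053,"fingers":0.15},{"slide":[0.0026,0.0625,0],"twist":-0.053,"fingers":0.15}]}}

```text
time: 4.4
position: [0.5585, -0.1178, 0.1041]
tcp_rot: [[0.784, 0.62, -0.002], [0.62, -0.784, -0.001], [-0.002, 0.0, -1.0]]
force: [-4.1, -3.0, -2.9]
grip_width: 0.0207
grip_force: 59.8
```

{"name": "apply_moves", "arguments": {"moves": [{"slide":[0.0036,0.0625,0],"twist":-0.053,"fingers":0.15},{"slide":[0.0036,0.0625,0],"twist":-0.053,"fingers":0.15},{"slide":[0.0036,0.0625,0],"twist":-0.053,"fingers":0.15},{"slide":[0.0036,0.0625,0],"twist":-0.053,"fingers":0.15},{"slide":[0,0,0],"twist":0,"fingers":0.15},{"slide":[0,0,0],"twist":0,"fingers":0.5},{"slide":[0,0,0],"twist":0,"fingers":0.5},{"slide":[0,0,0],"twist":0,"fingers":0.5}]}}

```text
time: 5.2
position: [0.5976, -0.1496, 0.1048]
tcp_rot: [[0.541, 0.841, 0.003], [0.841, -0.541, -0.001], [0.001, 0.003, -1.0]]
force: [-0.5, -0.3, -0.3]
grip_width: 0.0428
grip_force: 0.0
```

{"name": "apply_moves", "arguments": {"moves": [{"slide":[0,0,0],"twist":0,"fingers":0.5},{"slide":[0,0,0],"twist":0,"fingers":0.5},{"slide":[0,0,-0.15],"twist":0,"fingers":0.5},{"slide":[0,0,-0.2],"twist":0,"fingers":0.5},{"slide":[0,0,-0.2],"twist":0,"fingers":0.5},{"slide":[0,0,-0.2],"twist":0,"fingers":0.5},{"slide":[0,0,0],"twist":0,"fingers":0.5},{"slide":[0,0,0],"twist":0,"fingers":0.5}]}}

```text
time: 6.0
position: [0.5971, -0.1495, 0.2546]
tcp_rot: [[0.541, 0.841, 0.003], [0.841, -0.541, -0.001], [0.0, 0.003, -1.0]]
force: [-0.4, 0.4, -0.2]
grip_width: 0.0427
grip_force: 0.0
```

```bash
python3 - <<'E'
from m import *
st()
for n in ("top","side"):
    c=eyes.camera(n); im=c["color"]; hsv=cv2.cvtColor(im,cv2.COLOR_BGR2HSV)
    o=cv2.inRange(hsv,np.array((5,170,150)),np.array((20,255,255)))
    for m in eyes.masks_of(c,"label"): print(n,"label",round(m["confidence"],2),np.round(m["pixel"]),np.round(pt(c,*m["pixel"],.106),4))
    print(n,"expected label px",px(c,[.678+.118*np.cos(np.radians(192.1)),-.024+.118*np.sin(np.radians(192.1)),.106]),"post",px(c,[.5965,-.15,.143]))
    cv2.imwrite(f"pics/{n}1.png",im)
cv2.imwrite("pics/c2.png",np.hstack([cv2.resize(cv2.imread("pics/top1.png")[80:210,220:350],None,fx=3,fy=3,interpolation=cv2.INTER_CUBIC),cv2.resize(cv2.imread("pics/side1.png")[140:270,120:250],None,fx=3,fy=3,interpolation=cv2.INTER_CUBIC)]))
E
```

```text
6.0 [ 0.5971 -0.1495  0.2546] [-0.4  0.4 -0.2] 0.0427 0.0
[[0.541, 0.841, 0.003], [0.841, -0.541, -0.001], [0.0, 0.003, -1.0]]
top label 0.65 [300. 164.] [ 0.5621 -0.0387  0.106 ]
top expected label px [303.35753244 163.57420831] post [338.36140913 149.60418379]
side label 0.54 [203. 217.] [0.6389 0.0831 0.106 ]
side label 0.51 [247. 189.] [ 0.567  -0.0611  0.106 ]
side expected label px [247.69985264 191.6582814 ] post [242.96458639 160.5171379 ]
```

View pics/c2.png

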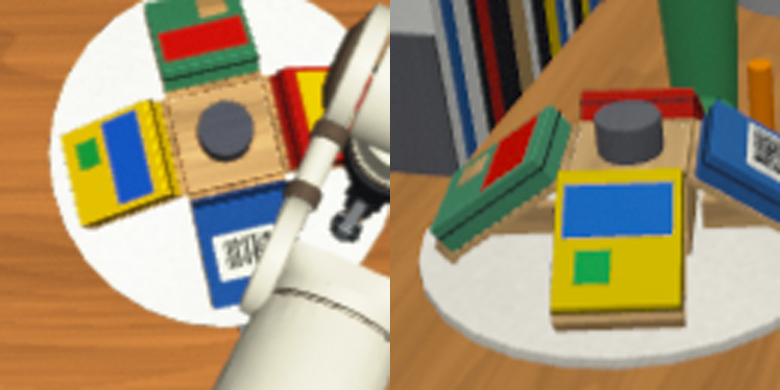

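Joint is at its click: the labelled box faces the marker side and the label is at the expected pixel. Now a finer fit of the scanner's axis from the first top picture.

```bash
python3 - <<'E'
from m import *
c=eyes.camera("top"); im=cv2.imread("pics/top0.png"); hsv=cv2.cvtColor(im,cv2.COLOR_BGR2HSV)
S=8; big=cv2.resize(cv2.cvtColor(im,cv2.COLOR_BGR2GRAY),None,fx=S,fy=S,interpolation=cv2.INTER_CUBIC).astype(int)
f=lambda r:(r+.5)*S-.5
g=lambda q:(q+.5)/S-.5
for nm,rows,z,th in (("handle",range(188,218,4),.060,110),("head",range(164,182,4),.066,170)):
    L=[]
    for r in rows:
        row=big[int(f(r)),int(f(375)):int(f(408))]; k=np.nonzero(row>th)[0]
        # longest run
        runs=np.split(k,np.nonzero(np.diff(k)>1)[0]+1); k=max(runs,key=len)
        a,b=375+g(k[0]),375+g(k[-1]); pa,pb=pt(c,a,r,z),pt(c,b,r,z); L.append([*(pa+pb)[:2]/2,abs(pa-pb)[1]])
    L=np.array(L); print(nm,np.round(L,4).tolist(),np.polyfit(L[:,0],L[:,1],1))
col=big[int(f(160)):int(f(225)),int(f(396))]; k=np.nonzero(col>95)[0]; k=max(np.split(k,np.nonzero(np.diff(k)>1)[0]+1),key=len)
print("ends",pt(c,396,160+g(k[0]),.066),pt(c,396,160+g(k[-1]),.06),160+g(k[0]),160+g(k[-1]))
y,_=blob(hsv,(20,90,90),(38,255,255),(360,145,415,240)); print(cv2.boxPoints(rect(world(c,y,.024))))
E
```

```text
handle [[0.4878, -0.3297, 0.0311], [0.4755, -0.3297, 0.031], [0.4631, -0.3297, 0.031], [0.4508, -0.3295, 0.0306], [0.4384, -0.3299, 0.0322], [0.4261, -0.33, 0.0314], [0.4138, -0.3294, 0.031], [0.4015, -0.3294, 0.0302]] [-0.00199193 -0.32878639]
head [[0.5614, -0.33, 0.0547], [0.549, -0.3298, 0.0551], [0.5367, -0.3298, 0.0551], [0.524, -0.3496, 0.0248], [0.512, -0.3318, 0.0596]] [ 0.19089508 -0.43664343]
ends [ 0.5750604  -0.33539848  0.066     ] [ 0.39400526 -0.33150147  0.06      ] 159.5625 218.4375
[[ 366.00177 -368.01935]
 [ 583.2967  -382.50116]
 [ 590.83057 -269.4585 ]
 [ 373.53564 -254.97668]]
```

{"name": "apply_moves", "arguments": {"moves": [{"slide":[0,0,0],"twist":0.0795,"fingers":0.9},{"slide":[0,0,0],"twist":0.0795,"fingers":0.9},{"slide":[0,0,0],"twist":0.0795,"fingers":0.9},{"slide":[0,0,0],"twist":0.0795,"fingers":0.9},{"slide":[0,0,0],"twist":0.0795,"fingers":0.9},{"slide":[0,0,0],"twist":0.0795,"fingers":0.9},{"slide":[0,0,0],"twist":0.0795,"fingers":0.9},{"slide":[0,0,0],"twist":0.0795,"fingers":0.9}]}}

```text
time: 7.05
position: [0.5961, -0.1492, 0.2521]
tcp_rot: [[1.0, -0.005, -0.002], [-0.005, -1.0, 0.001], [-0.002, -0.001, -1.0]]
force: [0.5, 0.4, 0.1]
grip_width: 0.077
grip_force: 0.0
```

{"name": "apply_moves", "arguments": {"moves": [{"slide":[-0.1,0.15,0.1],"twist":0,"fingers":0.9},{"slide":[-0.1,0.15,0.1],"twist":0,"fingers":0.9},{"slide":[-0.1,0.15,0.1],"twist":0,"fingers":0.9},{"slide":[-0.1,0.15,0.1],"twist":0,"fingers":0.9},{"slide":[-0.1,0.15,0.1],"twist":0,"fingers":0.9},{"slide":[-0.1,0.15,0.1],"twist":0,"fingers":0.9},{"slide":[0,0,0],"twist":0,"fingers":0.9},{"slide":[0,0,0],"twist":0,"fingers":0.9}]}}

```text
time: 7.85
position: [0.4757, -0.3291, 0.1321]
tcp_rot: [[1.0, -0.002, -0.001], [-0.002, -1.0, 0.002], [-0.001, -0.002, -1.0]]
force: [0.4, 0.4, 0.4]
grip_width: 0.0767
grip_force: 0.0
```

```bash
python3 - <<'E'
from m import *
st()
c=eyes.camera("top"); im=c["color"]; cv2.imwrite("pics/top2.png",im)
for m in eyes.masks_of(c,"label"): print("label",round(m["confidence"],2),np.round(m["pixel"],1),np.round(pt(c,*m["pixel"],.106),4))
hsv=cv2.cvtColor(im,cv2.COLOR_BGR2HSV)
o,oc=blob(hsv,(5,150,150),(20,255,255),(322,135,360,175)); print("post",oc, o.sum() if o is not None else 0, pt(c,*oc,.143) if oc is not None else "")
# blue box outline -> yaw
b,bc=blob(hsv,(100,120,60),(120,255,255),(270,135,335,195)); print("box",rect(world(c,b,.106)),b.sum())
w=cv2.inRange(hsv,np.array((0,0,200)),np.array((180,60,255)))
s=c2=eyes.camera("side"); cv2.imwrite("pics/side2.png",c2["color"])
cv2.imwrite("pics/c3.png",np.hstack([cv2.resize(im[80:240,220:430],None,fx=2.4,fy=2.4),cv2.resize(c2["color"][110:270,180:330],None,fx=2.4,fy=2.4)])[:, :800])
E
```

```text
7.85 [ 0.4757 -0.3291  0.1321] [0.4 0.4 0.4] 0.0767 0.0
[[1.0, -0.002, -0.001], [-0.002, -1.0, 0.002], [-0.001, -0.002, -1.0]]
label 0.87 [303.  164.2] [ 0.5608 -0.0476  0.106 ]
post [351.71953578 159.51450677] 517 [ 0.56672831 -0.18805871  0.143     ]
box ((570.3082275390625, -47.977745056152344), (110.1301040649414, 97.24191284179688), 10.828142166137695) 753
```

View pics/c3.png

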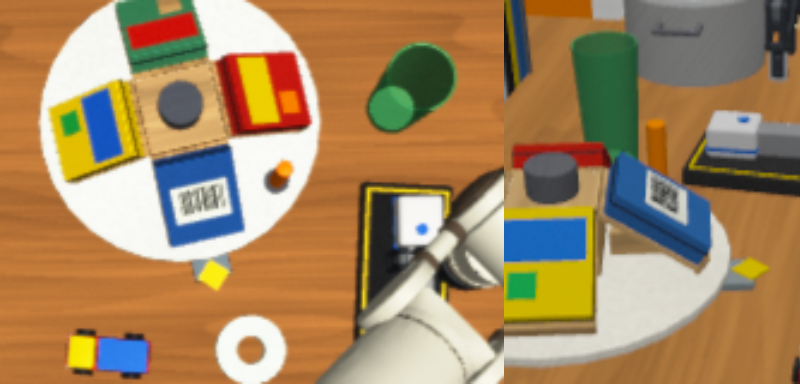

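{"name": "apply_moves", "arguments": {"moves": [{"slide":[0.008,0.003,0.15],"twist":0,"fingers":0.9},{"slide":[0,0,0.15],"twist":0,"fingers":0.9},{"slide":[0,0,0.12],"twist":0,"fingers":0.9},{"slide":[0,0,0.09],"twist":0,"fingers":0.9},{"slide":[0,0,0],"twist":0,"fingers":0.9},{"slide":[0,0,0],"twist":0,"fingers":0.3},{"slide":[0,0,0],"twist":0,"fingers":0.3},{"slide":[0,0,0],"twist":0,"fingers":0.3}]}}

```text
time: 8.8
position: [0.4792, -0.3309, 0.0331]
tcp_rot: [[1.0, 0.0, 0.002], [0.0, -1.0, -0.002], [0.002, 0.002, -1.0]]
force: [-0.8, 0.1, 7.8]
grip_width: 0.034
grip_force: 7.1
```

{"name": "apply_moves", "arguments": {"moves": [{"slide":[0,0,0],"twist":0,"fingers":0.3},{"slide":[0,0,0],"twist":0,"fingers":0.3},{"slide":[0,0,0],"twist":0,"fingers":0.3},{"slide":[0,0,0],"twist":0,"fingers":0.3},{"slide":[0,0,0],"twist":0,"fingers":0.3},{"slide":[0,0,0],"twist":0,"fingers":0.3},{"slide":[0,0,-0.05],"twist":0,"fingers":0.3},{"slide":[0,0,-0.05],"twist":0,"fingers":0.3}]}}

```text
time: 9.6
position: [0.4776, -0.3295, 0.0515]
tcp_rot: [[1.0, -0.0, -0.001], [0.0, -1.0, 0.001], [-0.001, -0.001, -1.0]]
force: [-0.2, -0.1, -0.6]
grip_width: 0.033
grip_force: 60.6
```

{"name": "apply_moves", "arguments": {"moves": [{"slide":[0,0,-0.15],"twist":0,"fingers":0.3},{"slide":[0,0,-0.2],"twist":0,"fingers":0.3},{"slide":[0,0,-0.2],"twist":0,"fingers":0.3},{"slide":[0,0,-0.2],"twist":0,"fingers":0.3},{"slide":[0,0,0],"twist":-0.044,"fingers":0.3},{"slide":[0,0,0],"twist":-0.044,"fingers":0.3},{"slide":[0,0,0],"twist":-0.044,"fingers":0.3},{"slide":[0,0,0],"twist":0,"fingers":0.3}]}}

```text
time: 10.4
position: [0.4779, -0.3298, 0.2018]
tcp_rot: [[0.979, 0.206, -0.0], [0.206, -0.979, -0.0], [-0.0, 0.0, -1.0]]
force: [0.0, 0.5, -1.9]
grip_width: 0.0328
grip_force: 60.7
```

{"name": "apply_moves", "arguments": {"moves": [{"slide":[0.05,-0.161,0],"twist":0,"fingers":0.3},{"slide":[0.05,-0.161,0],"twist":0,"fingers":0.3},{"slide":[0.05,-0.161,0],"twist":0,"fingers":0.3},{"slide":[0.05,-0.161,0],"twist":0,"fingers":0.3},{"slide":[0.05,-0.161,0],"twist":0,"fingers":0.3},{"slide":[0.05,-0.161,0],"twist":0,"fingers":0.3},{"slide":[0.05,-0.161,0],"twist":0,"fingers":0.3},{"slide":[0.05,-0.161,0],"twist":0,"fingers":0.3}]}}

```text
time: 11.2
position: [0.5032, -0.0601, 0.2016]
tcp_rot: [[0.979, 0.204, 0.0], [0.204, -0.979, -0.0], [0.0, 0.0, -1.0]]
force: [1.0, 0.4, -1.9]
grip_width: 0.033
grip_force: 60.8
```

{"name": "apply_moves", "arguments": {"moves": [{"slide":[0,0,0.05],"twist":0,"fingers":0.3},{"slide":[0,0,0.05],"twist":0,"fingers":0.3},{"slide":[0,0,0.05],"twist":0,"fingers":0.3},{"slide":[0,0,0.05],"twist":0,"fingers":0.3},{"slide":[0,0,0],"twist":0,"fingers":0.3},{"slide":[0,0,0],"twist":0,"fingers":0.3},{"slide":[0,0,0],"twist":0,"fingers":0.3},{"slide":[0,0,0],"twist":0,"fingers":0.3}]}}

```text
time: 12.0
position: [0.5038, -0.0617, 0.1619]
tcp_rot: [[0.979, 0.206, 0.001], [0.206, -0.979, -0.0], [0.001, 0.001, -1.0]]
force: [-0.2, -0.1, -2.3]
grip_width: 0.0333
grip_force: 60.7
```

```bash
python3 - <<'E'
from m import *
s=st(); p=np.array(s["position"]); a=np.radians(191.8); u=np.array([np.cos(a),np.sin(a)]); v=np.array([-u[1],u[0]])
d=p[:2]-[.678,-.024]; print("out",d@u,"lat",d@v)
for n in ("side",):
    c=eyes.camera(n); cv2.imwrite(f"pics/{n}3.png",c["color"])
    for m in eyes.masks_of(c,"scanner"): print(m["confidence"],m["pixel"])
    cv2.imwrite("pics/c4.png",cv2.resize(c["color"][100:260,140:350],None,fx=3.5,fy=3.5,interpolation=cv2.INTER_CUBIC))
E
```

```text
12.0 [ 0.5038 -0.0617  0.1619] [-0.2 -0.1 -2.3] 0.0333 60.7
[[0.979, 0.206, 0.001], [0.206, -0.979, -0.0], [0.001, 0.001, -1.0]]
out 0.17826556383927544 lat 0.0013216798755114648
0.91 [380.5, 192.4]
0.85 [259.8, 168.9]
```

View pics/c4.png

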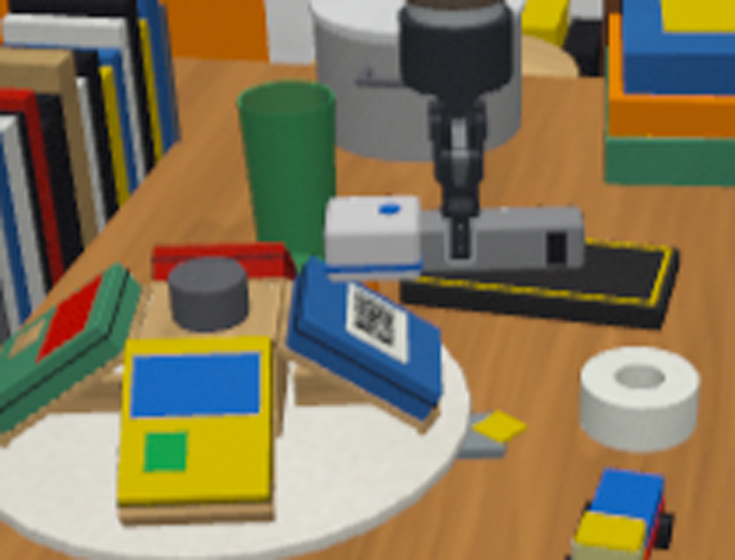

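The side view shows the scanner level in the fingers, with its head (crop 375,240) just above the blue box's slope. The tool cannot tilt, so I press the head's front edge lightly on the 35° slope to pivot the scanner between the pads.

{"name": "apply_moves", "arguments": {"moves": [{"slide":[0,0.006,0.05],"twist":0,"fingers":0.3},{"slide":[0,0,0.05],"twist":0,"fingers":0.3},{"slide":[0,0,0.03],"twist":0,"fingers":0.3},{"slide":[0,0,0.03],"twist":0,"fingers":0.3},{"slide":[0,0,0.03],"twist":0,"fingers":0.3},{"slide":[0,0,0],"twist":0,"fingers":0.3},{"slide":[0,0,0],"twist":0,"fingers":0.3},{"slide":[0,0,0],"twist":0,"fingers":0.3}]}}

```text
time: 12.9
position: [0.5014, -0.0629, 0.1222]
tcp_rot: [[0.979, 0.206, -0.006], [0.206, -0.979, -0.0], [-0.006, -0.001, -1.0]]
force: [-7.2, -1.8, 3.4]
grip_width: 0.033
grip_force: 62.6
```

```bash
python3 - <<'E'
from m import *
s=st()
c=eyes.camera("side"); cv2.imwrite("pics/c5.png",cv2.resize(c["color"][100:260,140:350],None,fx=3.5,fy=3.5,interpolation=cv2.INTER_CUBIC))
E
```

```text
12.9 [ 0.5014 -0.0629  0.1222] [-7.2 -1.8  3.4] 0.033 62.6
[[0.979, 0.206, -0.006], [0.206, -0.979, -0.0], [-0.006, -0.001, -1.0]]
```

View pics/c5.png

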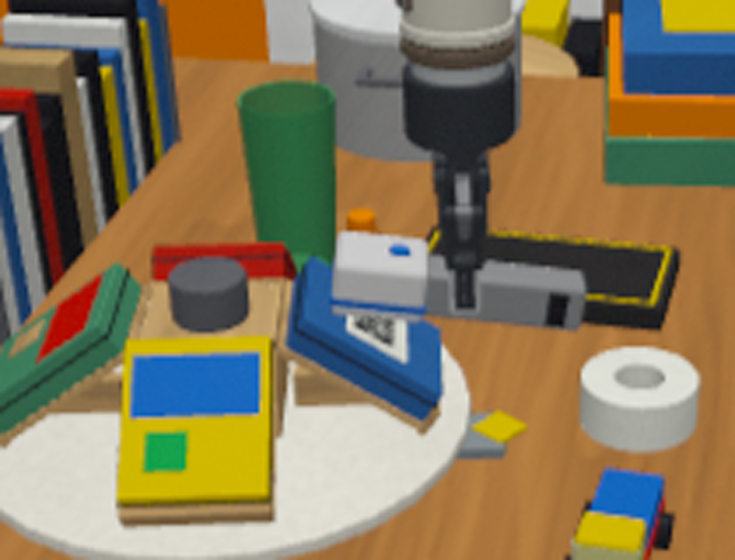

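It works: the head is on the slope and the scanner has already pitched about 8°, at low force. Going on.

{"name": "apply_moves", "arguments": {"moves": [{"slide":[0,0,0.025],"twist":0,"fingers":0.3},{"slide":[0,0,0.025],"twist":0,"fingers":0.3},{"slide":[0,0,0.025],"twist":0,"fingers":0.3},{"slide":[0,0,0.025],"twist":0,"fingers":0.3},{"slide":[0,0,0.025],"twist":0,"fingers":0.3},{"slide":[0,0,0.025],"twist":0,"fingers":0.3},{"slide":[0,0,0],"twist":0,"fingers":0.3},{"slide":[0,0,0],"twist":0,"fingers":0.3}]}}

```text
time: 13.75
position: [0.5029, -0.0626, 0.0928]
tcp_rot: [[0.979, 0.206, -0.002], [0.206, -0.979, 0.0], [-0.002, -0.0, -1.0]]
force: [-2.6, -1.1, 0.2]
grip_width: 0.0331
grip_force: 66.5
```

{"name": "apply_moves", "arguments": {"moves": [{"slide":[0,0,0.02],"twist":0,"fingers":0.3},{"slide":[0,0,0.02],"twist":0,"fingers":0.3},{"slide":[0,0,0.01],"twist":0,"fingers":0.3},{"slide":[0,0,0],"twist":0,"fingers":0.3},{"slide":[0,0,0],"twist":0,"fingers":0.3},{"slide":[0,0,0],"twist":0,"fingers":0.3},{"slide":[0,0,0],"twist":0,"fingers":0.3},{"slide":[0,0,0],"twist":0,"fingers":0.3}]}}

```text
time: 14.55
position: [0.5039, -0.0628, 0.0835]
tcp_rot: [[0.979, 0.206, 0.001], [0.206, -0.979, -0.0], [0.001, 0.0, -1.0]]
force: [-0.4, 0.6, 4.3]
grip_width: 0.0328
grip_force: 68.6
```

```bash
python3 - <<'E'
from m import *
s=st()
p=np.array(s["position"]); a=np.radians(191.8); u=np.array([np.cos(a),np.sin(a)]); v=np.array([-u[1],u[0]])
d=p[:2]-[.678,-.024]; print("out",d@u,"lat",d@v)
c=eyes.camera("side"); im=c["color"]
def sc(x,y,z,th):  # scanner pt (rel. grip, head ahead) -> world, pitch th
    t=np.radians(th); X=np.array([*(-u*np.cos(t)),np.sin(t)]); Z=np.array([*(u*np.sin(t)),np.cos(t)]); Y=np.cross(Z,X)
    return p+[0,0,.019]+x*X+y*Y+z*Z
b=cv2.resize(im[100:260,140:350],None,fx=3.5,fy=3.5,interpolation=cv2.INTER_CUBIC)
for th,col in ((27,(0,255,0)),(33,(0,0,255))):
    P=[px(c,sc(x,.017,z,th)) for x,z in ((-.083,-.026),(.031,-.026),(.031,.010),(-.083,.010))]
    cv2.polylines(b,[np.int32([[(q[0]-140)*3.5,(q[1]-100)*3.5] for q in P])],True,col,1)
cv2.imwrite("pics/c6.png",b)
E
```

```text
14.55 [ 0.5039 -0.0628  0.0835] [-0.4  0.6  4.3] 0.0328 68.6
[[0.979, 0.206, 0.001], [0.206, -0.979, -0.0], [0.001, 0.0, -1.0]]
out 0.17837415057019848 lat 0.002327580334030812
```

View pics/c6.png

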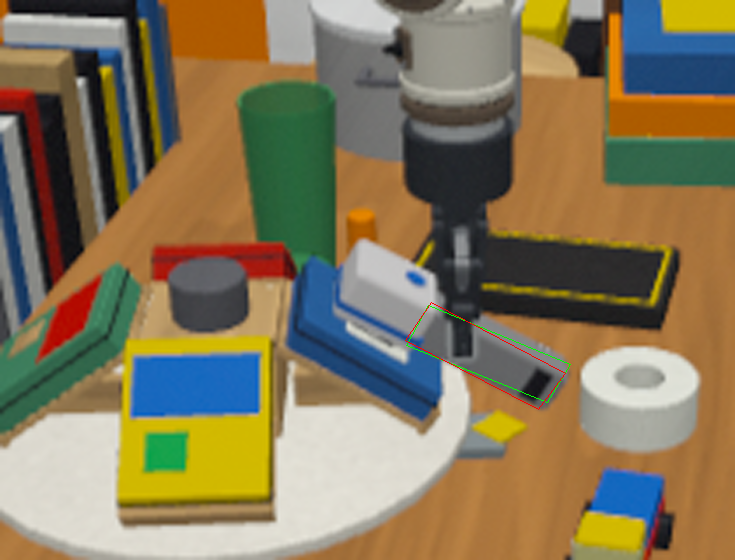

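{"name": "apply_moves", "arguments": {"moves": [{"slide":[-0.033,0,-0.038],"twist":0,"fingers":0.3},{"slide":[-0.065,0,-0.075],"twist":0,"fingers":0.3},{"slide":[-0.065,-0.006,-0.075],"twist":0,"fingers":0.3},{"slide":[-0.065,-0.006,-0.075],"twist":0,"fingers":0.3},{"slide":[-0.032,0,-0.037],"twist":0,"fingers":0.3},{"slide":[0,0,0],"twist":0,"fingers":0.3},{"slide":[0,0,0],"twist":0,"fingers":0.3},{"slide":[0,0,0],"twist":0,"fingers":0.3}]}}

```text
time: 15.4
position: [0.4519, -0.0707, 0.1424]
tcp_rot: [[0.979, 0.206, -0.002], [0.206, -0.979, 0.001], [-0.001, -0.001, -1.0]]
force: [0.4, -0.1, -2.5]
grip_width: 0.0333
grip_force: 67.7
```

```bash
python3 - <<'E'
from m import *
s=st()
p=np.array(s["position"]); a=np.radians(191.8); u=np.array([np.cos(a),np.sin(a)]); v=np.array([-u[1],u[0]])
d=p[:2]-[.678,-.024]; print("out",d@u,"lat",d@v)
c=eyes.camera("side"); im=c["color"]
def sc(x,y,z,th):
    t=np.radians(th); X=np.array([*(-u*np.cos(t)),np.sin(t)]); Z=np.array([*(u*np.sin(t)),np.cos(t)]); Y=np.cross(Z,X)
    return p+[0,0,.019]+x*X+y*Y+z*Z
F=4; x0,y0=160,90
b=cv2.resize(im[y0:y0+150,x0:x0+190],None,fx=F,fy=F,interpolation=cv2.INTER_CUBIC)
for th,col in ((27,(0,255,0)),(33,(0,0,255))):
    P=[px(c,sc(x,-.017,z,th)) for x,z in ((-.083,-.026),(.031,-.026),(.031,.010),(-.083,.010))]
    cv2.polylines(b,[np.int32([[(q[0]-x0)*F,(q[1]-y0)*F] for q in P])],True,col,1)
    P=[px(c,sc(x,-.029,-.026,th)) for x in (.031,.097)]+[px(c,sc(.097,-.029,.016,th))]
    cv2.polylines(b,[np.int32([[(q[0]-x0)*F,(q[1]-y0)*F] for q in P])],False,col,1)
    P=[px(c,sc(.067,0,-.026,th)),px(c,sc(.067,0,-.106,th))]
    cv2.polylines(b,[np.int32([[(q[0]-x0)*F,(q[1]-y0)*F] for q in P])],False,col,1)
cv2.imwrite("pics/c7.png",b)
E
```

```text
15.4 [ 0.4519 -0.0707  0.1424] [ 0.4 -0.1 -2.5] 0.0333 67.7
[[0.979, 0.206, -0.002], [0.206, -0.979, 0.001], [-0.001, -0.001, -1.0]]
out 0.2308726478083149 lat -0.0005232019796344065
```

View pics/c7.png

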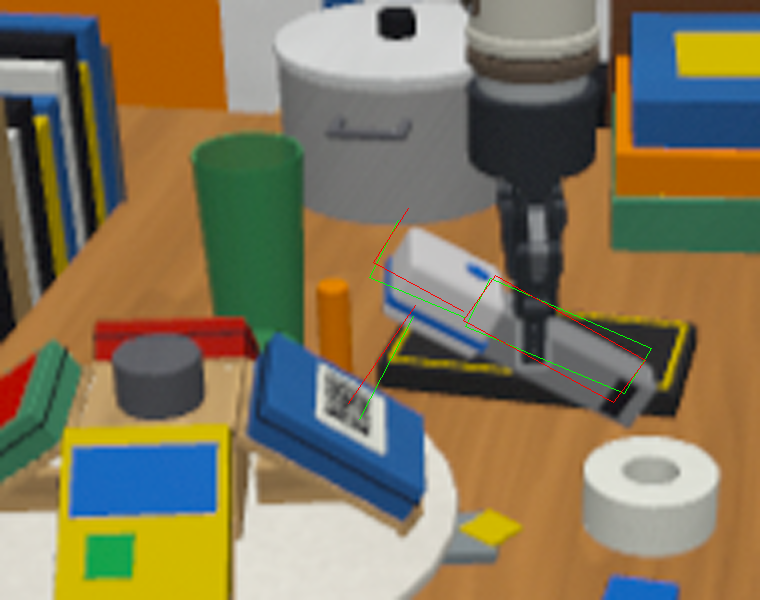

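The scanner is pitched about 30°, and the predicted focus falls on the label's middle (crop 355,405). Holding still.

{"name": "apply_moves", "arguments": {"moves": [{"slide":[0,0,0],"twist":0,"fingers":0.3},{"slide":[0,0,0],"twist":0,"fingers":0.3},{"slide":[0,0,0],"twist":0,"fingers":0.3},{"slide":[0,0,0],"twist":0,"fingers":0.3},{"slide":[0,0,0],"twist":0,"fingers":0.3},{"slide":[0,0,0],"twist":0,"fingers":0.3},{"slide":[0,0,0],"twist":0,"fingers":0.3},{"slide":[0,0,0],"twist":0,"fingers":0.3}]}}

```text
time: 16.25
position: [0.4522, -0.071, 0.1433]
tcp_rot: [[0.979, 0.206, 0.0], [0.206, -0.979, -0.0], [-0.0, 0.0, -1.0]]
force: [-1.1, 0.7, -1.8]
grip_width: 0.033
grip_force: 67.7
```

{"name": "apply_moves", "arguments": {"moves": [{"slide":[0,0,0],"twist":0,"fingers":0.3},{"slide":[0,0,0],"twist":0,"fingers":0.3},{"slide":[0,0,0],"twist":0,"fingers":0.3},{"slide":[0,0,0],"twist":0,"fingers":0.3},{"slide":[0,0,0],"twist":0,"fingers":0.3},{"slide":[0,0,0],"twist":0,"fingers":0.3},{"slide":[0,0,0],"twist":0,"fingers":0.3},{"slide":[0,0,0],"twist":0,"fingers":0.3}]}}

```text
time: 17.05
position: [0.4522, -0.071, 0.1433]
tcp_rot: [[0.979, 0.206, -0.0], [0.206, -0.979, 0.0], [-0.0, -0.0, -1.0]]
force: [-0.5, -0.3, -2.0]
grip_width: 0.0332
grip_force: 67.7
```

```bash
python3 - <<'E'
from m import *
from scipy.optimize import least_squares
s=st(); p=np.array(s["position"])
a=np.radians(191.8); u=np.array([np.cos(a),np.sin(a)])
c=eyes.camera("side"); M=[m for m in eyes.masks_of(c,"scanner")]
for m in M: print(m["confidence"],m["pixel"],m["pixels"].sum())
m=min(M,key=lambda m:np.hypot(*(np.array(m["pixel"])-px(c,p+[0,0,.02]))))["pixels"].astype(np.uint8)
def verts(q):
    t,x,z=q; X=np.array([*(-u*np.cos(t)),np.sin(t)]); Z=np.array([*(u*np.sin(t)),np.cos(t)]); Y=np.cross(Z,X)
    V=[]
    for x0,x1,w,h in ((-.095,.02,.017,.036),(.019,.085,.029,.042)):
        V.append(np.array([px(c,p+[0,0,.019]+(i+.012+x)*X+j*Y+(k-.026+z)*Z) for i in(x0,x1) for j in(-w,w) for k in(0,h)],dtype=np.float32))
    return V
def iou(q):
    r=np.zeros((1680,2240),np.uint8)
    for V in verts(q): cv2.fillConvexPoly(r,cv2.convexHull(((V+.5)*4)).astype(np.int32),1)
    big=cv2.resize(m,(2240,1680),interpolation=cv2.INTER_NEAREST); return (r&big).sum()/(r|big).sum()
best=max((iou((np.radians(t),x/1e3,z/1e3)),t,x,z) for t in range(16,44,2) for x in (-8,-4,0,4,8) for z in (-6,-3,0,3,6)); print("IoU,pitch,dx,dz",best)
E
```

```text
17.05 [ 0.4522 -0.071   0.1433] [-0.5 -0.3 -2. ] 0.0332 67.7
[[0.979, 0.206, -0.0], [0.206, -0.979, 0.0], [-0.0, -0.0, -1.0]]
0.95 [382.0, 192.0] 1105
0.83 [278.0, 170.8] 1113
IoU,pitch,dx,dz (np.float64(0.7171427417074058), 32, -8, -3)
```

{"name": "apply_moves", "arguments": {"moves": [{"slide":[0,0,0],"twist":0,"fingers":0.3},{"slide":[0,0,0],"twist":0,"fingers":0.3},{"slide":[0,0,0],"twist":0,"fingers":0.3},{"slide":[0,0,0],"twist":0,"fingers":0.3},{"slide":[0,0,0],"twist":0,"fingers":0.3},{"slide":[0,0,0],"twist":0,"fingers":0.3},{"slide":[0,0,0],"twist":0,"fingers":0.3},{"slide":[0,0,0],"twist":0,"fingers":0.3}]}}

```text
time: 17.95
position: [0.4522, -0.071, 0.1433]
tcp_rot: [[0.979, 0.206, 0.0], [0.206, -0.979, 0.0], [0.0, -0.0, -1.0]]
force: [-0.1, -0.5, -1.7]
grip_width: 0.0328
grip_force: 67.7
```

```bash
python3 - <<'E'
from m import *
from scipy.optimize import minimize
s=st(); p=np.array(s["position"])
a=np.radians(191.8); u=np.array([np.cos(a),np.sin(a)])
c=eyes.camera("side"); M=eyes.masks_of(c,"scanner")
m=min(M,key=lambda m:np.hypot(*(np.array(m["pixel"])-px(c,p+[0,0,.02]))))["pixels"].astype(np.uint8)
print(np.argwhere(m)[:,::-1].min(0),np.argwhere(m)[:,::-1].max(0))
g0=px(c,p+[0,0,.0]); dark=(cv2.cvtColor(c["color"],cv2.COLOR_BGR2GRAY)<80); cols=np.arange(560)[None,:]
ign=((abs(cols-g0[0])<9)|dark)&(m==0); big=cv2.resize(m,(2240,1680),interpolation=cv2.INTER_NEAREST); ok=cv2.resize((~ign).astype(np.uint8),(2240,1680),interpolation=cv2.INTER_NEAREST)
def frame(t):
    X=np.array([*(-u*np.cos(t)),np.sin(t)]); Z=np.array([*(u*np.sin(t)),np.cos(t)]); return X,np.cross(Z,X),Z
def iou(q):
    t,x,z=np.radians(q[0]),q[1]/1e3,q[2]/1e3; X,Y,Z=frame(t); r=np.zeros((1680,2240),np.uint8)
    for x0,x1,w,h in ((-.095,.02,.017,.036),(.019,.085,.029,.042)):
        V=np.array([px(c,p+[0,0,.019]+(i+.012+x)*X+j*Y+(k-.026+z)*Z) for i in(x0,x1) for j in(-w,w) for k in(0,h)],dtype=np.float32)
        cv2.fillConvexPoly(r,cv2.convexHull((V+.5)*4).astype(np.int32),1)
    return ((r&big)*ok).sum()/((r|big)*ok).sum()
R=minimize(lambda q:-iou(q),[31,0,0],method="Nelder-Mead",options=dict(initial_simplex=[[31,0,0],[36,0,0],[31,8,0],[31,0,6]],maxiter=120)); print(R.x,-R.fun)
t=np.radians(R.x[0]); X,Y,Z=frame(t); foc=p+[0,0,.019]+(.067+R.x[1]/1e3)*X+(-.106+R.x[2]/1e3)*Z
L=np.array([*(np.array([.678,-.024])+.118*u),.106]); X5,Y5,Z5=frame(np.radians(35)); print("focus in label mm",1e3*(foc-L)@X5,1e3*(foc-L)@Y5,1e3*(foc-L)@Z5)
E
```

```text
17.95 [ 0.4522 -0.071   0.1433] [-0.1 -0.5 -1.7] 0.0328 67.7
[[0.979, 0.206, 0.0], [0.206, -0.979, 0.0], [0.0, -0.0, -1.0]]
[255 146] [322 195]
[31.38309765 -4.60670334  0.1282301 ] 0.9603862458784739
focus in label mm -4.348357888343895 0.19122526727770492 1.1133407552763346
```

Fit: pitch 31.4°, focus 4 mm from the label's middle, 80 mm off, held for over 2.4 s. Now back to the pad.

{"name": "apply_moves", "arguments": {"moves": [{"slide":[0,0,-0.05],"twist":0.058,"fingers":0.3},{"slide":[0,0,-0.05],"twist":0.058,"fingers":0.3},{"slide":[0,0,-0.05],"twist":0.058,"fingers":0.3},{"slide":[0.0055,0.154,0],"twist":0,"fingers":0.3},{"slide":[0.0055,0.154,0],"twist":0,"fingers":0.3},{"slide":[0.0055,0.154,0],"twist":0,"fingers":0.3},{"slide":[0.0055,0.154,0],"twist":0,"fingers":0.3},{"slide":[0.0055,0.154,0],"twist":0,"fingers":0.3}]}}

```text
time: 18.85
position: [0.4474, -0.2262, 0.1733]
tcp_rot: [[0.998, -0.066, 0.0], [-0.066, -0.998, -0.0], [0.0, -0.0, -1.0]]
force: [0.9, 0.5, -1.0]
grip_width: 0.0331
grip_force: 67.7
```

{"name": "apply_moves", "arguments": {"moves": [{"slide":[0.0055,0.154,0],"twist":0,"fingers":0.3},{"slide":[0.0055,0.154,0],"twist":0,"fingers":0.3},{"slide":[0.0055,0.154,0],"twist":0,"fingers":0.3},{"slide":[0,0,0.11],"twist":0,"fingers":0.3},{"slide":[0,0,0.11],"twist":0,"fingers":0.3},{"slide":[0,0,0.11],"twist":0,"fingers":0.3},{"slide":[0,0,0.1],"twist":0,"fingers":0.3},{"slide":[0,0,0],"twist":0,"fingers":0.3}]}}

```text
time: 19.65
position: [0.4429, -0.3154, 0.0841]
tcp_rot: [[0.998, -0.066, -0.005], [-0.066, -0.998, 0.005], [-0.005, -0.005, -1.0]]
force: [-0.8, -0.1, -2.6]
grip_width: 0.033
grip_force: 67.6
```

{"name": "apply_moves", "arguments": {"moves": [{"slide":[0,0,0.02],"twist":0,"fingers":0.3},{"slide":[0,0,0.02],"twist":0,"fingers":0.3},{"slide":[0,0,0.015],"twist":0,"fingers":0.3},{"slide":[0.02,0,0.022],"twist":0,"fingers":0.3},{"slide":[0.02,0,0.024],"twist":0,"fingers":0.3},{"slide":[0.02,0,0.025],"twist":0,"fingers":0.3},{"slide":[0,0,0],"twist":0,"fingers":0.3},{"slide":[0,0,0],"twist":0,"fingers":0.3}]}}

```text
time: 20.45
position: [0.4582, -0.3189, 0.0632]
tcp_rot: [[0.998, -0.066, 0.002], [-0.066, -0.998, -0.002], [0.003, 0.002, -1.0]]
force: [2.3, 0.3, 3.8]
grip_width: 0.0327
grip_force: 67.5
```

```bash
python3 - <<'E'
from m import *
st(); c=eyes.camera("side")
cv2.imwrite("pics/c8.png",cv2.resize(c["color"][90:220,220:360],None,fx=4,fy=4,interpolation=cv2.INTER_CUBIC))
E
```

```text
20.45 [ 0.4582 -0.3189  0.0632] [2.3 0.3 3.8] 0.0327 67.5
[[0.998, -0.066, 0.002], [-0.066, -0.998, -0.002], [0.003, 0.002, -1.0]]
```

View pics/c8.png

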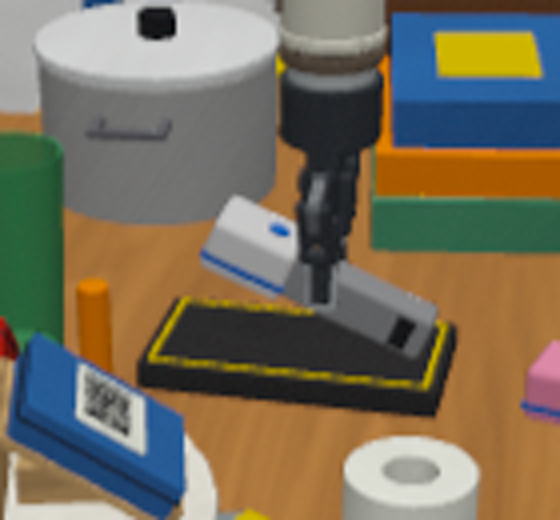

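The scanner's tail rests on the pad (crop 420,345) with the head up about 23°. Lowering further pivots it flat.

{"name": "apply_moves", "arguments": {"moves": [{"slide":[0.015,0,0.025],"twist":0,"fingers":0.3},{"slide":[0.014,0,0.025],"twist":0,"fingers":0.3},{"slide":[0.012,0,0.025],"twist":0,"fingers":0.3},{"slide":[0.01,0,0.024],"twist":0,"fingers":0.3},{"slide":[0.008,0,0.022],"twist":0,"fingers":0.3},{"slide":[0.005,0,0.018],"twist":0,"fingers":0.3},{"slide":[0.002,0,0.01],"twist":0,"fingers":0.3},{"slide":[0,0,0],"twist":0,"fingers":0.3}]}}

```text
time: 21.3
position: [0.4716, -0.3203, 0.0337]
tcp_rot: [[0.998, -0.066, 0.003], [-0.066, -0.998, -0.003], [0.003, 0.003, -1.0]]
force: [3.6, 0.6, 5.7]
grip_width: 0.0331
grip_force: 67.5
```

```bash
python3 - <<'E'
from m import *
st(); c=eyes.camera("side")
cv2.imwrite("pics/c9.png",cv2.resize(c["color"][90:220,220:360],None,fx=4,fy=4,interpolation=cv2.INTER_CUBIC))
E
```

```text
21.3 [ 0.4716 -0.3203  0.0337] [3.6 0.6 5.7] 0.0331 67.5
[[0.998, -0.066, 0.003], [-0.066, -0.998, -0.003], [0.003, 0.003, -1.0]]
```

{"name": "apply_moves", "arguments": {"moves": [{"slide":[0,0,0.005],"twist":0,"fingers":0.3},{"slide":[0,0,0.005],"twist":0,"fingers":0.3},{"slide":[0,0,0],"twist":0,"fingers":0.3},{"slide":[0,0,0],"twist":0,"fingers":0.45},{"slide":[0,0,0],"twist":0,"fingers":0.6},{"slide":[0,0,0],"twist":0,"fingers":0.8},{"slide":[0,0,0],"twist":0,"fingers":0.9},{"slide":[0,0,0],"twist":0,"fingers":0.9}]}}

```text
time: 22.15
position: [0.4697, -0.3189, 0.03]
tcp_rot: [[0.998, -0.066, -0.0], [-0.066, -0.998, 0.0], [-0.0, -0.0, -1.0]]
force: [0.2, -0.3, -1.2]
grip_width: 0.0769
grip_force: 0.0
```

{"name": "apply_moves", "arguments": {"moves": [{"slide":[0,0,0],"twist":0,"fingers":0.9},{"slide":[0,0,-0.05],"twist":0,"fingers":0.9},{"slide":[0,0,-0.1],"twist":0,"fingers":0.9},{"slide":[0,0,-0.15],"twist":0,"fingers":0.9},{"slide":[0,0,-0.2],"twist":0,"fingers":0.9},{"slide":[0,0,-0.2],"twist":0,"fingers":0.9},{"slide":[0,0,-0.2],"twist":0,"fingers":0.9},{"slide":[0,0,0],"twist":0,"fingers":0.9}]}}

```text
time: 22.95
position: [0.4728, -0.3219, 0.2185]
tcp_rot: [[0.998, -0.066, 0.009], [-0.066, -0.998, -0.01], [0.01, 0.009, -1.0]]
force: [0.8, -0.7, 0.3]
grip_width: 0.0768
grip_force: 0.0
```

{"name": "apply_moves", "arguments": {"moves": [{"slide":[-0.15,0,0],"twist":0,"fingers":0.9},{"slide":[-0.15,0,0],"twist":0,"fingers":0.9},{"slide":[-0.1,0.1,0],"twist":0,"fingers":0.9},{"slide":[0,0.2,0],"twist":0,"fingers":0.9},{"slide":[0,0.2,0],"twist":0,"fingers":0.9},{"slide":[0,0.2,0],"twist":0,"fingers":0.9},{"slide":[0,0.2,0],"twist":0,"fingers":0.9},{"slide":[0,0,0],"twist":0,"fingers":0.9}]}}

```text
time: 23.75
position: [0.3767, -0.4973, 0.2096]
tcp_rot: [[0.998, -0.07, -0.001], [-0.07, -0.998, -0.001], [-0.001, 0.001, -1.0]]
force: [-0.2, 0.7, -0.4]
grip_width: 0.0768
grip_force: 0.0
```

```bash
python3 - <<'E'
from m import *
from scipy.optimize import minimize
s=st(); c=eyes.camera("side"); t=eyes.camera("top"); pad=np.array([.478,-.319,.024])
def fit(cams):
    D=[]
    for c in cams:
        M=[(np.hypot(*(np.array(m["pixel"])-px(c,pad+[0,0,.03]))),m["confidence"],m) for m in eyes.masks_of(c,"scanner")]
        print([(round(a),round(b,2),int(m["pixels"].sum())) for a,b,m in M]); D.append((c,cv2.resize(min(M,key=lambda q:q[0])[2]["pixels"].astype(np.uint8),(2240,1680),interpolation=cv2.INTER_NEAREST)))
    def cost(q):
        x,y,z=np.array(q[:3])/1e3; yw,pt_=np.radians(q[3:5]); tot=0
        X=np.array([np.cos(yw)*np.cos(pt_),np.sin(yw)*np.cos(pt_),np.sin(pt_)]); Y=np.array([-np.sin(yw),np.cos(yw),0]); Z=np.cross(X,Y)
        for c,big in D:
            r=np.zeros((1680,2240),np.uint8)
            for x0,x1,w,h in ((-.095,.02,.017,.036),(.019,.085,.029,.042)):
                V=np.array([px(c,pad+[x,y,z]+i*X+j*Y+k*Z) for i in(x0,x1) for j in(-w,w) for k in(0,h)],dtype=np.float32)
                cv2.fillConvexPoly(r,cv2.convexHull((V+.5)*4).astype(np.int32),1)
            tot+=(r&big).sum()/(r|big).sum()
        return -tot/len(D)
    q0=np.array([0,0,0,-3.8,0.]); return minimize(cost,q0,method="Nelder-Mead",options=dict(initial_simplex=[q0]+[q0+d for d in np.diag([8,8,5,5,5.])],maxiter=250))
R=fit((c,t)); print("dx,dy,dz,yaw,pitch",np.round(R.x,1),R.fun)
for m in eyes.masks_of(t,"label"): print("label",round(m["confidence"],2),np.round(pt(t,*m["pixel"],.106),4))
E
```

```text
23.75 [ 0.3767 -0.4973  0.2096] [-0.2  0.7 -0.4] 0.0768 0.0
[[0.998, -0.07, -0.001], [-0.07, -0.998, -0.001], [-0.001, 0.001, -1.0]]
[(6, 0.98, 964), (84, 0.67, 894)]
[(77, 0.91, 687), (2, 0.81, 899), (76, 0.54, 546)]
dx,dy,dz,yaw,pitch [ 0.5  0.4  0.3 -3.1  1. ] -0.8888405912455634
label 0.55 [ 0.5646 -0.0378  0.106 ]
label 0.39 [ 0.6566 -0.0206  0.106 ]
label 0.34 [ 0.4877 -0.2975  0.106 ]
```

```bash
python3 - <<'E'
from m import *
t=eyes.camera("top"); old=cv2.imread("pics/top2.png")
for im in (old,t["color"]):
    hsv=cv2.cvtColor(im,cv2.COLOR_BGR2HSV)
    b,bc=blob(hsv,(100,120,60),(120,255,255),(270,135,335,195)); print("box",rect(world(t,b,.106)),b.sum())
    o,oc=blob(hsv,(5,190,150),(16,255,255),(330,142,348,165)); print("post",oc)
    hsv[:]=hsv; w,wc=blob(hsv,(0,0,170),(180,70,255),(288,150,320,178)); print("label",wc,pt(t,*wc,.106))
d=cv2.absdiff(old[80:200,230:360],t["color"][80:200,230:360]).max(2); print("changed px",(d>40).sum())
E
```

```text
box ((570.3082275390625, -47.977745056152344), (110.1301040649414, 97.24191284179688), 10.828142166137695) 753
post [336.66666667 152.        ]
label [303.63636364 163.60474308] [ 0.56251357 -0.04956814  0.106     ]
box ((570.334228515625, -47.89398956298828), (110.12103271484375, 97.22018432617188), 10.708625793457031) 755
post [336.66666667 152.        ]
label [303.56985294 163.48897059] [ 0.56286627 -0.04937568  0.106     ]
changed px 3
```

The turntable has not moved since its click, the scanner lies flat and centred on the pad, and the arm is clear. Handing in.

```bash
python3 -c "
from bench import order; print(order.job_done())"
```

```text
the job is handed in; nothing more can be done
None
```

The job is handed in (no verdict came back): the turntable is in the label's click, the label was scanned from about 80 mm for over 2 s, and the scanner lies flat and centred on its pad.

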